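# Start the gear run-in tester and hold its run lever

### The arm

A 6-joint arm with a two-finger parallel gripper is mounted at the origin on the work surface. World frame = base frame: x ahead of the robot, y to its left, z up, the work surface at z = 0. Lengths are in m, angles in rad, forces in N, time in s.
With the tool pointing down it reaches from about 0.375 to 0.9 m from the base axis. Payload 3.1 kg.
Tool frame: the origin (TCP) lies between the finger pads; the fingertips stand 22 mm ahead of it and the grasp point (between the pads) lies 3 mm ahead of it; z points along the fingers, y is the line along which they close (so a half turn about z gives the same grasp; the last joint's range is limited). The gripper opens to 87 mm and grips with 3 to 60 N. Pads are 19 mm wide; open, the fingers measure 117 mm over their backs; the gripper's body (75 mm by 190 mm) begins 51 mm behind the grasp point.
Start: joints at [0.935, 0.527, 1.433, -0, 1.181, -0.178], TCP at [0.276, 0.561, 0.245] pointing down, gripper open.
Joint ranges: [-3.08, 3.08], [-0.75, 2.2], [0.22, 2.44], [-1.43, 4.57], [0, 2.65], [-2.85, 2.85]. Speed limits (rad/s): [2.79, 2.79, 3.14, 3.14, 3.14, 3.14].

### API

Orientations are given as a unit quaternion [x, y, z, w].
In Python, from rig import robot gives the robot as it stands.
- The arm moves only by the tool move_arm, never from a script. Its argument "series" is text: rows parted by semicolons, each of 6 numbers parted by spaces: the shift along the tool's x, y, z in mm, then the turn, a rotation vector about the tool's x, y, z in degrees. In form: dx dy dz ax ay az; .... A call has 1 to 8 rows; each row is the pose to reach, as a shift and turn from the pose commanded when the call began, along the tool's axes at that moment; what a row does not reach only later rows make up. A row lasts 1/12 s, in which the tool goes at most 41.7 mm and 7.16 degrees, less where a joint would pass 70% of its speed; a pose out of reach is approached as far as the arm can. A call with a gripper value outside its range is refused whole. "jaw" is the opening, from 0 (shut) to 1 (fully open), set as the call begins (left out, the last holds). The fingers move at their own pace and stop on an object; "newtons" is the grip in N (left out, the last holds). Time passes only in rows, so rows that repeat a pose let the fingers close. It gives the time, the measured TCP pose, the force, the opening and the grip force at its end, in the units of the state.
- robot.get_obs(): the state, without advancing time (a new reading comes with each control period).
- robot.camera(name): name is "side" or "top"; returns a dict with "img" (420x560x3 uint8, red, green, blue), "mtx" (3x3 intrinsics, pixels), "world_to_cam" (4x4, takes a point from world to camera coordinates). Camera axes: x right, y down, z forward; pixel columns grow to the right and rows downward; lengths in m; the calibration is good to about 2 mm. A picture is of the moment at which its call begins. There is no depth.
- robot.hand_in(): hands the job in; it is judged then, once.
Trained networks look in a picture, given as the dict that the camera call returned (one of the last four; its "shot" number tells which), for a name from the list of things; names that differ only in an ending like _2 or _b are one class to them, and where a whole thing is asked for, a point or a joint stands for the part that bears it (a point fixed in the world has none). Each returns a list of dicts, best first, with "p" (0 to 1); they miss things now and then, are a little off and sometimes report something else, mostly with a low value. They report only what shows in the picture. A call takes as long as a camera call.
- robot.search_frame(picture, thing): "xyz" ([x, y, z] in m, in world coordinates, good to about 4 mm: the middle of the surface that is visible of it).
- robot.tip_of(picture, thing): "xyz" ([x, y, z] in m, in world coordinates, good to about 4 mm: a listed point, or the origin of a listed thing).
The state is a dict: "time": time; "q": joint angles; "joint_velocities": joint speeds; "joint_torque": joint torques, N m; "position": TCP position; "tool_rot": TCP orientation; "ft_force": force on the tool from outside, world axes, zero at the start; "moment": the same for the moment, N m; "grip_width": finger opening in m; "grip_force": force on a finger pad.
Only numpy, scipy, OpenCV 4.12 (cv2) and the standard library are available. Lean on these libraries where they do the work, as an engineer would, in place of code of your own. Each camera call takes 0.05 s, during which the arm holds its last target. There are 200 camera calls.

### The job

Start a run-in on the green gear tester: push its bottom-hinged guard flap up until it is fully shut, then flip the red safety catch over sideways, away from the guard chamber, all the way so that its arm no longer bars the lever, and then pull the black-handled run lever towards the robot as far as it goes. The lever is spring-loaded and must be held: finish with the gripper still holding it fully pulled, the flap still shut and the catch still flipped. Leave the loose gears and the oil bottle where they stand.

Things in the scene. Friction and masses are not known exactly. Their poses are not given: they have to be found in the camera images.
- tester: Green run-in tester, bolted down; front (-x) faces the robot, z up. Base plate x -80 to 90, y -180 to 180, 20 mm high; origin on its underside. Guard chamber x -66 to 80, y -5 to 165 mm, top at 134 mm, clear cover; the flap shuts its open front. Control pod x -45 to 75, y -165 to -35 mm, top at 60 mm, below catch and lever.
- flap (a joint): Guard flap angle in rad: 0 = upright and shut (hard stop), grows as its top comes down towards the robot, up to 1.35. Starts open at 0.85 to 1.2. Stiff hinge: it stays where it is left; about 3 to 5 N at the bar moves it.
- flap_bar (a point): Centre of the yellow round bar that is the flap's free edge: 14 mm in diameter, 150 mm long along the tester's y, 100 mm from the hinge line. The flap is a 6 mm plate; there is nothing between the open flap and the counter, so the bar can be pushed or pinched.
- flap_hinge (a point): Middle of the flap's hinge line, which runs along the tester's y, 25 mm above the counter, at tester (-70, 80, 25) mm.
- catch (a joint): Safety catch angle in rad: 0 = closed, its arm across the front of the lever shaft, barring it; grows as the paddle is pushed towards tester -y (away from the chamber), to a stop at 1.7, the paddle then lying level, outward. Starts at 0 to 0.15; lever free from about 1.0. Stiff hinge: stays where left; about 1.5 N on the paddle moves it.
- catch_paddle (a point): Middle of the top edge of the red catch paddle, an upright plate 28 (x) x 7 (y) x 46 mm at the catch's front end, 44 mm from the hinge line.
- catch_hinge (a point): Point on the catch's hinge line below the paddle (tester (-43, -135, 104) mm); the hinge line runs along the tester's x. The red arm, 10 mm square, is at 43 mm farther back (+x) and when closed reaches from the hinge line 64 mm along +y.
- lever (a joint): Run lever angle in rad: 0 = rest, leaning 0.35 rad back from upright (away from the robot); grows as it is pulled towards the robot (tester -x), to a stop at 0.9 (leaning 0.55 forward). A spring returns it to 0 when let go; pull at the handle about 3 N at the start, 7 N at the stop. With the catch closed it stops at about 0.1.
- lever_grip (a point): Centre of the black cross handle of the lever: a round bar 22 mm in diameter, 64 mm long along the tester's y, on a 12 mm shaft, 125 mm from the pivot line. Can be pinched across (along tester x) from above.
- lever_pivot (a point): Lever's pivot, at tester (0, -85, 70) mm; the pivot line runs along the tester's y.
- sun: Loose brass sun gear, 42 mm across, 24 mm high, lying flat. Origin under its centre. Leave it.
- planet0: Loose grey nylon planet gear, 48 mm across, 18 mm high, lying flat. Leave it.
- planet1: Like planet0.
- planet2: Like planet0.
- ringgear: Loose dull zinc ring gear, 116 mm across, 20 mm high, lying flat. Leave it.
- oil: White oil bottle, 48 mm across, 130 mm high, standing. Leave it.

How it is judged:
On the way, in this order (a step that is already met when the one before it is completed fails the run):
1. the guard flap is shut (value of joint flap below 0.1 rad), for 0.2 s.
2. the safety catch is flipped over (value of joint flap below 0.1 rad and value of joint catch above 1.15 rad), for 0.2 s.
3. the lever is pulled and held with the fingers (all of step 2 and value of joint lever above 0.72 rad and contact force between the fingers and lever above 1 N), for 0.5 s.
At the end, for the whole second after the job is handed in: Flap shut (within 0.1 rad), catch flipped (beyond 1.15 rad), lever pulled (beyond 0.72 of its 0.9 rad) and held there by the fingers, with at least 1 N of finger contact, through the last second (all of step 3); the arm keeps its last pose, push and grip.
It fails at once if the lever is pulled (beyond 0.35 rad) before the flap is shut and the catch flipped (value of joint lever above 0.35 rad and (value of joint flap above 0.2 rad or value of joint catch below 0.8 rad)).
It fails at once if a loose gear or the oil bottle is disturbed (moved more than 25 mm) (distance of any of sun, planet0, planet1, planet2, ringgear, oil from where it was at the start of the episode above 0.025 m).
It also fails if it takes over 51 s, if anything falls off the work surface, if the arm or the gripper's body presses on something with over 40 N, if the wrist force passes 120 N, or if a joint passes its speed limit or range.

## Working session

There is one attempt and no reset: what is moved stays moved. The work goes in short steps, Python scripts to look and compute and a tool call to move; the robot and the scene stay as the last step left them, time stands still between calls to the robot, and variables do not carry over. Pictures are saved under pics/ and viewed, at most 10 in all, crops included, and the job is handed in when it is done.

Besides the shell and the picture viewer there is one more tool, called after "Call:" as name(argument=value, ...) on one line, values as JSON. move_arm: Moves the arm, as the interface text tells. Its arguments: {"type":"object","properties":{"series":{"type":"string"},"jaw":{"type":"number"},"newtons":{"type":"number"}},"required":["series"]}

```bash
mkdir -p pics; ls; cat > h.py <<'E'
import numpy as np, cv2
from rig import robot
from scipy.spatial.transform import Rotation as R
def snap(n,f=None):
    c=robot.camera(n)
    if f: cv2.imwrite(f,c["img"][:,:,::-1])
    return c
def pts(c,names,fn='tip_of'):
    for n in names:
        r=getattr(robot,fn)(c,n)
        print(n,[(np.round(d['xyz'],4).tolist(),round(d['p'],2)) for d in r[:2]])
E
python3 - <<'E'
from h import *
o=robot.get_obs();print(o['time'],o['position'],o['tool_rot'],o['q'],R.from_quat(o['tool_rot']).as_matrix().round(3))
N=['tester','flap_bar','flap_hinge','catch_paddle','catch_hinge','lever_grip','lever_pivot','sun','planet0','ringgear','oil']
for n in ['side','top']:
    c=snap(n,f'pics/{n}0.png');print(n);pts(c,N)
E
```

```text
pics
0.0 [0.27521024 0.56035953 0.24355524] [ 2.26412088e-01  9.74030968e-01 -1.01758367e-03 -4.51645835e-04] [ 9.35506369e-01  5.28477109e-01  1.43393261e+00  2.60491598e-05
  1.18140943e+00 -1.78514529e-01] [[-0.897  0.441 -0.001]
 [ 0.441  0.897 -0.002]
 [ 0.    -0.002 -1.   ]]
side
tester [([0.5965, 0.057, 0.0041], 0.74)]
flap_bar [([0.4425, 0.1323, 0.0827], 0.84), ([0.4094, -0.4643, 0.0007], 0.38)]
flap_hinge [([0.5317, 0.139, 0.0271], 0.74)]
catch_paddle [([0.5515, -0.0858, 0.1503], 0.49)]
catch_hinge [([0.5516, -0.0778, 0.0987], 0.51)]
lever_grip [([0.6403, -0.0316, 0.1916], 0.75), ([0.3243, 0.4269, 0.0004], 0.73)]
lever_pivot [([0.5899, -0.0341, 0.0671], 0.64)]
sun [([0.3001, -0.2849, 0.0007], 0.56), ([0.4138, 0.4283, 0.0019], 0.45)]
planet0 [([0.4165, 0.4283, 0.0012], 0.66), ([0.5002, 0.467, -0.0057], 0.63)]
ringgear [([0.4083, -0.4651, 0.0012], 0.65), ([0.5499, -0.0842, 0.0998], 0.6)]
oil [([0.6062, -0.4066, 0.0017], 0.71), ([0.599, 0.0557, 0.0029], 0.56)]
top
tester [([0.5967, 0.0547, 0.0001], 0.81)]
flap_bar [([0.6005, -0.4049, -0.0028], 0.54), ([0.3202, 0.4276, -0.0021], 0.3)]
flap_hinge [([0.5327, 0.1389, 0.0246], 0.69), ([0.4426, 0.1381, 0.0787], 0.69)]
catch_paddle [([0.5488, -0.0869, 0.1496], 0.44), ([0.5974, -0.0305, 0.0695], 0.2)]
catch_hinge [([0.555, -0.0781, 0.1068], 0.45)]
lever_grip [([0.638, -0.0323, 0.1826], 0.57)]
lever_pivot [([0.5955, -0.0336, 0.0684], 0.53)]
sun [([0.5502, -0.0867, 0.1473], 0.63), ([0.3023, -0.2865, -0.0003], 0.61)]
planet0 [([0.494, 0.4639, -0.0014], 0.71), ([0.4204, 0.4299, -0.0008], 0.57)]
ringgear [([0.4059, -0.466, 0.0017], 0.71), ([0.4966, 0.4637, -0.0011], 0.69)]
oil [([0.5999, -0.4051, -0.0017], 0.93), ([0.4418, 0.1353, 0.0788], 0.38)]
```

View pics/side0.png

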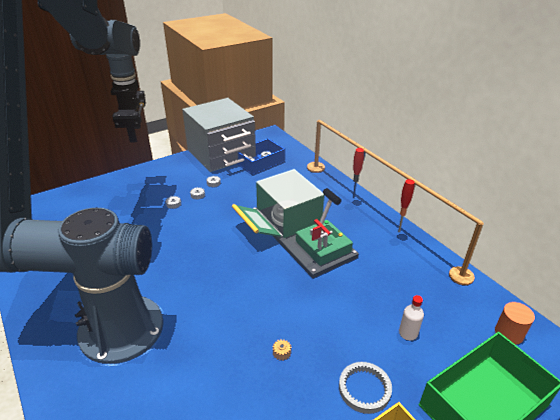

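View pics/top0.png

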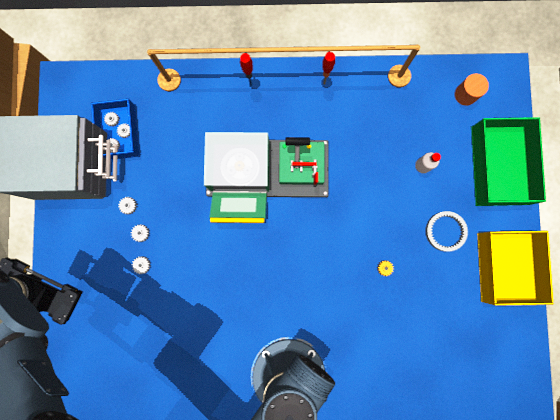

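Side view: flap open with yellow bar near (255,220), lever handle (332,197), catch (320,228). Top view: the tester is nearly square with the world, and the gears are well clear on its left. Next I'll fit the tester frame and write a row calculator.

```bash
cat >> h.py <<'E'
def rows(targets, down_az=None):
    """targets: list of (x,y,z,azimuth deg of tool y); tool down. prints rows from measured pose"""
    o=robot.get_obs();R0=R.from_quat(o['tool_rot']);p0=o['position']
    print('from',p0.round(4),'t',o['time'])
    for x,y,z,az in targets:
        a=np.radians(az);ty=np.array([np.cos(a),np.sin(a),0]);tz=np.array([0,0,-1.]);tx=np.cross(ty,tz)
        d=R0.inv().apply(np.array([x,y,z])-p0)*1000
        r=(R0.inv()*R.from_matrix(np.c_[tx,ty,tz])).as_rotvec(degrees=True)
        print(' '.join('%.0f'%v for v in d),' '.join('%.1f'%v for v in r),end='; ')
    print()
E
python3 - <<'E'
from h import *
from scipy.optimize import least_squares
T={'tester':(0,0,0),'flap_hinge':(-70,80,25),'catch_hinge':(-43,-135,104),'lever_pivot':(0,-85,70)}
A=[];B=[]
for n in ['side','top','side','top']:
    c=snap(n)
    for k,v in T.items():
        for d in robot.tip_of(c,k)[:1]:
            A.append(v);B.append(d['xyz'])
    pts(c,['flap_bar','catch_paddle','lever_grip'])
A=np.array(A)/1000;B=np.array(B)
def f(p):
    c,s=np.cos(p[2]),np.sin(p[2])
    return np.r_[A[:,0]*c-A[:,1]*s+p[0]-B[:,0],A[:,0]*s+A[:,1]*c+p[1]-B[:,1]]
r=least_squares(f,[.597,.056,0],loss='soft_l1',f_scale=.004);print(r.x,np.degrees(r.x[2]),(r.fun.reshape(2,-1)*1000).round(0))
rows([(.40,.135,.245,88),(.40,.135,.072,88)])
E
```

```text
flap_bar [([0.446, 0.1323, 0.0787], 0.65)]
catch_paddle [([0.551, -0.0856, 0.1476], 0.66)]
lever_grip [([0.6353, -0.032, 0.1909], 0.72), ([0.5954, 0.0575, 0.0019], 0.27)]
flap_bar [([0.4408, 0.1385, 0.0773], 0.88)]
catch_paddle [([0.5498, -0.0869, 0.1477], 0.59)]
lever_grip [([0.6371, -0.0347, 0.1838], 0.52), ([0.5943, -0.0304, 0.0686], 0.5)]
flap_bar [([0.4469, 0.1318, 0.0805], 0.57)]
catch_paddle [([0.5483, -0.0847, 0.1452], 0.64)]
lever_grip [([0.4964, 0.4688, -0.0043], 0.73), ([0.6367, -0.0317, 0.1914], 0.49)]
flap_bar [([0.4431, 0.1353, 0.0775], 0.92)]
catch_paddle [([0.4415, 0.1385, 0.0776], 0.56), ([0.5508, -0.0873, 0.1457], 0.55)]
lever_grip [([0.6357, -0.0328, 0.1885], 0.79), ([0.5541, -0.0782, 0.102], 0.25)]
[ 0.59696778  0.05355408 -0.03314575] -1.8991114714142179 [[  4.   0.   1.   2.   0.  -5.  -6.  -1.   1.   3.  -2.   0.  -0.  -1.
  247.  -2.]
 [ -2.  -3.   1.   4.  -2.  -2.   0.  -1.  -2.   0.  -1.   4.   1.   0.
  205.  -1.]]
from [0.2756 0.5609 0.2445] t 2.8
-299 -327 -0 0.0 0.0 -24.2; -299 -327 173 0.0 0.0 -24.2;
```

Call:
move_arm(series="-299 -327 0 0 0 -24;-299 -327 0 0 0 -24;-299 -327 0 0 0 -24;-299 -327 0 0 0 -24;-299 -327 0 0 0 -24;-299 -327 0 0 0 -24;-299 -327 0 0 0 -24;-299 -327 0 0 0 -24", jaw=0, newtons=20)

```text
time: 3.47
position: [0.3685, 0.2418, 0.2449]
tool_rot: [0.019, 1.0, 0.0, 0.0]
ft_force: [0.9, 0.5, 0.7]
grip_width: 0.042
grip_force: 0.0
```

```bash
python3 - <<'E'
from h import *
rows([(.40,.135,.245,88),(.40,.135,.072,88)])
E
```

```text
from [0.3685 0.2418 0.2449] t 3.4667
-35 -106 -0 0.0 0.1 -0.1; -35 -106 173 0.0 0.1 -0.1;
```

Call:
move_arm(series="-35 -106 0 0 0 0;-35 -106 0 0 0 0;-35 -106 0 0 0 0;-35 -106 50 0 0 0;-35 -106 100 0 0 0;-35 -106 140 0 0 0;-35 -106 173 0 0 0;-35 -106 173 0 0 0")

```text
time: 4.13
position: [0.3957, 0.1357, 0.0655]
tool_rot: [0.019, 1.0, -0.001, -0.007]
ft_force: [0.1, -0.4, -0.7]
grip_width: 0.0007
grip_force: 0.0
```

```bash
python3 - <<'E'
from h import *
c=snap('side','pics/s1.png')
cv2.imwrite('pics/s1c.png',cv2.resize(c['img'][120:300,180:400,::-1],None,fx=3.5,fy=3.3))
H=np.array([.532,.137,.025])
t=[]
for th in np.linspace(1.0,0,9)[1:]:
    bx,bz=H[0]-.1*np.sin(th),.025+.1*np.cos(th)
    t.append((bx-.007-.009+.004,.137,bz-.022+.022-.002,88))
rows(t)
E
```

```text
from [0.3965 0.1359 0.0675] t 4.1833
-46 3 -20 -0.1 -0.6 -0.2; -55 3 -29 -0.1 -0.6 -0.2; -64 4 -37 -0.1 -0.6 -0.2; -75 4 -44 -0.1 -0.6 -0.2; -86 4 -50 -0.1 -0.6 -0.2; -98 5 -54 -0.1 -0.6 -0.2; -110 5 -56 -0.1 -0.6 -0.2; -123 6 -57 -0.1 -0.6 -0.2;
```

View pics/s1c.png

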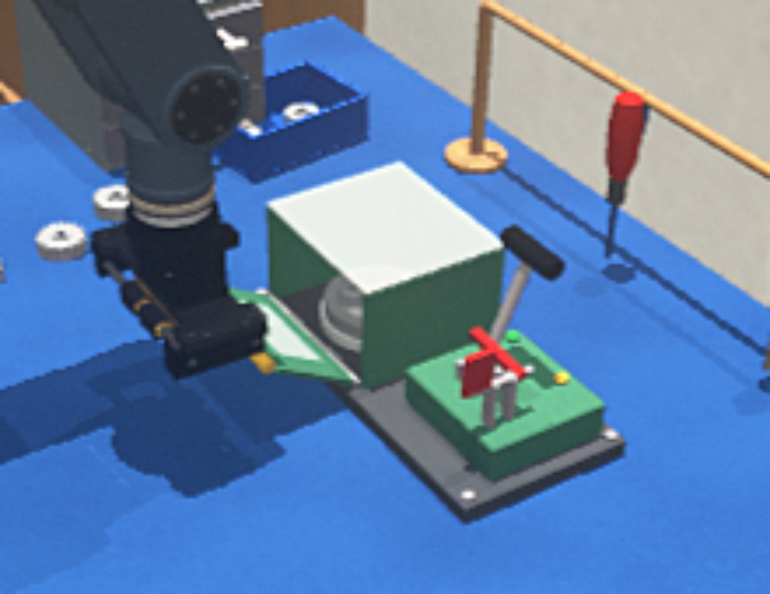

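The closed gripper is in front of the flap, with the bar end visible at crop (262,362). I'll push along the arc.

Call:
move_arm(series="-20 1 0 0 0 0;-34 2 -10 0 0 0;-46 3 -20 0 0 0;-55 3 -29 0 0 0;-64 4 -37 0 0 0;-75 4 -44 0 0 0;-86 4 -50 0 0 0;-86 4 -50 0 0 0")

```text
time: 4.85
position: [0.4881, 0.1372, 0.126]
tool_rot: [0.019, 1.0, 0.0, 0.004]
ft_force: [-0.4, -0.2, 0.6]
grip_width: -0.0001
grip_force: 0.1
```

```bash
python3 - <<'E'
from h import *
c=snap('side');pts(c,['flap_bar']);c=snap('top');pts(c,['flap_bar'])
rows([(.505,.139,.122,88),(.52,.139,.124,88),(.528,.139,.124,88)])
E
```

```text
flap_bar [([0.5058, 0.1299, 0.126], 0.93), ([0.324, 0.4239, 0.0002], 0.33)]
flap_bar []
from [0.4855 0.1373 0.123 ] t 5.05
-19 2 1 0.0 0.2 -0.2; -34 3 -1 0.0 0.2 -0.2; -42 3 -1 0.0 0.2 -0.2;
```

Call:
move_arm(series="-10 1 0 0 0 0;-19 2 0 0 0 0;-26 2 0 0 0 0;-32 3 0 0 0 0;-37 3 0 0 0 0;-41 3 0 0 0 0;-41 3 0 0 0 0")

```text
time: 5.63
position: [0.5112, 0.1386, 0.1203]
tool_rot: [0.018, 1.0, -0.001, -0.018]
ft_force: [-27.5, -1.5, 23.1]
grip_width: 0.0004
grip_force: 14.4
```

```bash
python3 - <<'E'
from h import *
print(robot.get_obs()['ft_force'])
c=snap('side','pics/s2.png');pts(c,['flap_bar'])
cv2.imwrite('pics/s2c.png',cv2.resize(c['img'][120:300,180:400,::-1],None,fx=3.5,fy=3.3))
rows([(.528,.139,.122,88)])
E
```

```text
[-27.48115724  -1.50969668  23.09596523]
flap_bar [([0.5293, 0.1316, 0.1248], 0.75)]
from [0.5111 0.1386 0.1202] t 5.7333
-17 1 -2 -0.2 -2.0 -0.1;
```

View pics/s2c.png

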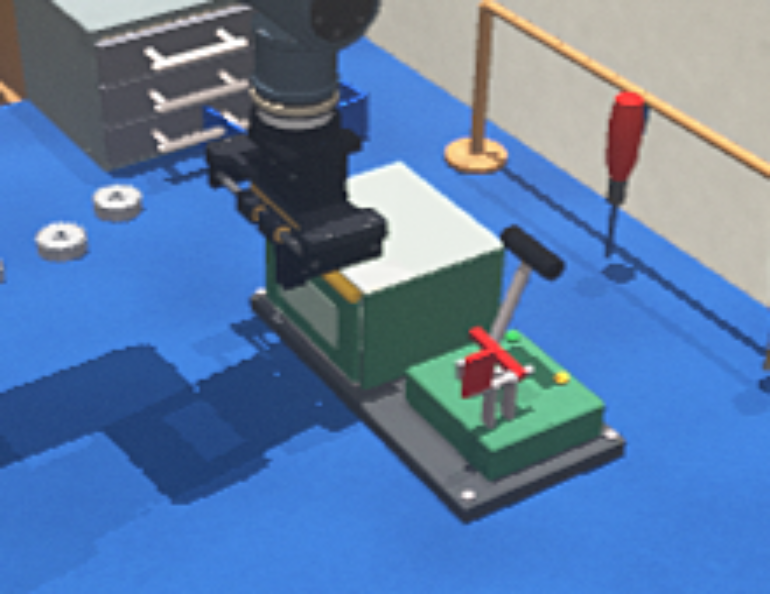

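Flap is shut, pressed against its stop. I'll back off, rise, and move over beside the catch.

Call:
move_arm(series="25 0 0 0 0 0;50 0 0 0 0 0;50 0 -40 0 0 0;50 0 -80 0 0 0;40 -30 -110 0 0 0;20 -70 -115 0 0 0;0 -110 -115 0 0 0;-20 -150 -115 0 0 0")

```text
time: 6.4
position: [0.5392, -0.004, 0.2382]
tool_rot: [0.018, 1.0, -0.001, 0.003]
ft_force: [0.3, 0.1, -1.2]
grip_width: 0.0005
grip_force: 0.0
```

```bash
python3 - <<'E'
from h import *
rows([(.549,-.045,.235,88),(.549,-.045,.144,88)])
c=snap('side');pts(c,['catch_paddle','flap_bar']);c=snap('top');pts(c,['catch_paddle'])
E
```

```text
from [ 0.5392 -0.004   0.2382] t 6.4
-11 -41 3 -0.1 0.4 -0.1; -11 -41 94 -0.1 0.4 -0.1; 
catch_paddle [([0.5483, -0.0876, 0.1474], 0.68)]
flap_bar [([0.5276, 0.1322, 0.1281], 0.86), ([0.6049, -0.4103, -0.0008], 0.65)]
catch_paddle []
```

Call:
move_arm(series="-11 -41 3 0 0 0;-11 -41 40 0 0 0;-11 -41 70 0 0 0;-11 -41 88 0 0 0;-11 -41 88 0 0 0;-11 -41 88 0 0 0")

```text
time: 7.15
position: [0.5449, -0.0421, 0.1477]
tool_rot: [0.018, 1.0, 0.0, -0.001]
ft_force: [0.8, -0.2, 0.5]
grip_width: 0.0006
grip_force: 0.0
```

```bash
python3 - <<'E'
from h import *
print(robot.get_obs()['ft_force'])
c=snap('side');pts(c,['catch_paddle'])
cv2.imwrite('pics/s3c.png',cv2.resize(c['img'][120:300,180:400,::-1],None,fx=3.5,fy=3.3))
t=[]
for ph,r in zip(np.linspace(.1,1.7,14),np.linspace(30,40,14)/1000):
    t.append((.549,-.080-r*np.sin(ph)+.0035*np.cos(ph)+.015-.002,.104+r*np.cos(ph)+.0035*np.sin(ph)+.022-.002,88))
rows(t)
E
```

```text
[ 0.83113529 -0.16534685  0.51556613]
catch_paddle []
from [ 0.5465 -0.0428  0.1497] t 7.25
-3 -24 -5 -0.0 0.1 -0.1; -3 -27 -5 -0.0 0.1 -0.1; -4 -31 -5 -0.0 0.1 -0.1; -4 -36 -5 -0.0 0.1 -0.1; -4 -40 -4 -0.0 0.1 -0.1; -4 -44 -2 -0.0 0.1 -0.1; -4 -47 -0 -0.0 0.1 -0.1; -4 -51 3 -0.0 0.1 -0.1; -4 -54 6 -0.0 0.1 -0.1; -5 -57 9 -0.0 0.1 -0.1; -5 -60 13 -0.0 0.1 -0.1; -5 -62 18 -0.0 0.1 -0.1; -5 -63 22 -0.0 0.1 -0.1; -5 -64 27 -0.0 0.1 -0.1;
```

View pics/s3c.png

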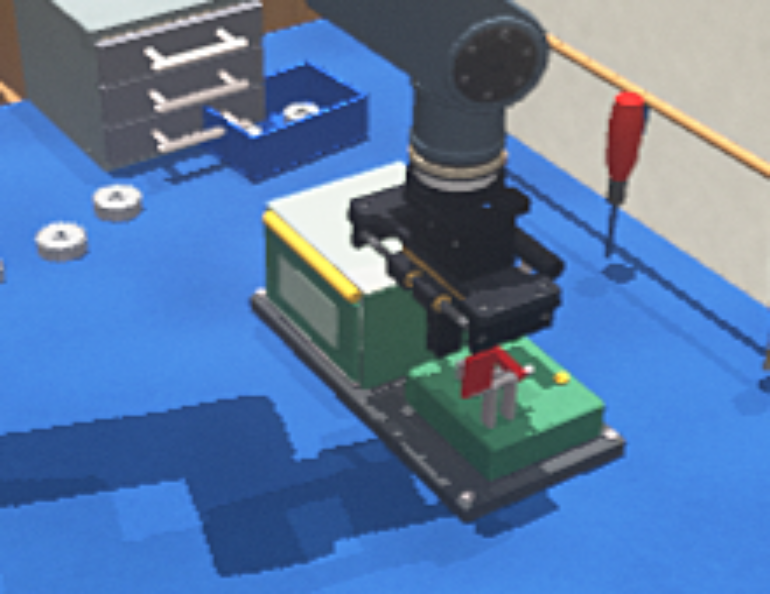

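The flap stays shut (yellow bar along the chamber's top front edge). The fingertips at crop (445,345) are just left of the red paddle at (480,370). I'll push.

Call:
move_arm(series="-3 -24 -3 0 0 0;-3 -31 -4 0 0 0;-4 -36 -4 0 0 0;-4 -42 -3 0 0 0;-4 -47 0 0 0 0;-4 -51 3 0 0 0;-4 -57 9 0 0 0;-4 -60 13 0 0 0")

```text
time: 7.92
position: [0.5472, -0.1043, 0.1349]
tool_rot: [0.019, 1.0, -0.0, -0.0]
ft_force: [0.3, 0.3, 0.3]
grip_width: 0.0003
grip_force: 0.6
```

```bash
python3 - <<'E'
from h import *
o=robot.get_obs();print(o['ft_force'],o['position'])
c=snap('side');pts(c,['catch_paddle'])
cv2.imwrite('pics/s4c.png',cv2.resize(c['img'][120:300,180:400,::-1],None,fx=3.5,fy=3.3))
E
```

```text
[0.25790486 0.26351902 0.34901769] [ 0.54720206 -0.10429808  0.13490378]
catch_paddle [([0.5471, -0.1259, 0.1119], 0.39)]
```

View pics/s4c.png

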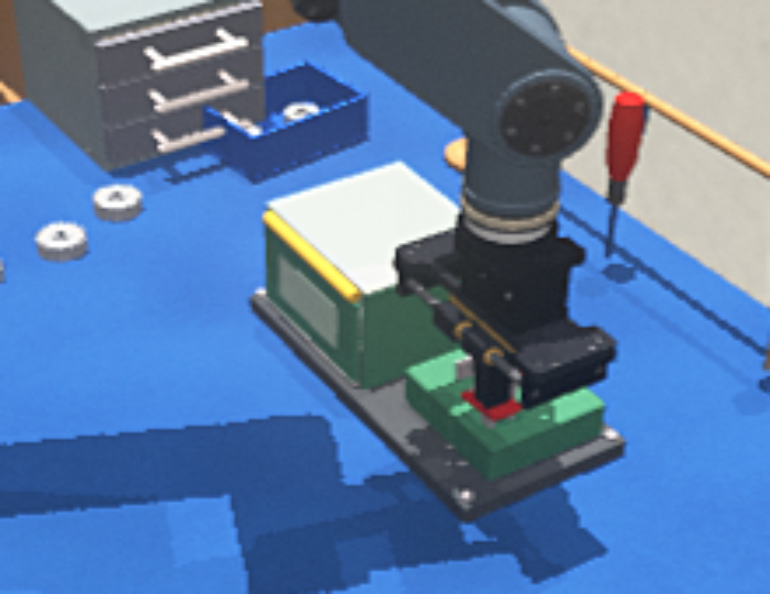

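Paddle is almost level under the fingers. I'll press a bit further out and down, then lift away.

Call:
move_arm(series="0 -6 4 0 0 0;0 -11 9 0 0 0;0 -13 12 0 0 0;0 -13 12 0 0 0;0 -8 -30 0 0 0;0 -8 -70 0 0 0;0 -8 -110 0 0 0;0 0 -145 0 0 0")

```text
time: 8.68
position: [0.5476, -0.1053, 0.2825]
tool_rot: [0.019, 1.0, -0.001, 0.001]
ft_force: [0.0, -0.2, -0.7]
grip_width: 0.0005
grip_force: 0.0
```

```bash
python3 - <<'E'
from h import *
o=robot.get_obs();print(o['ft_force'],o['position'])
c=snap('side');pts(c,['catch_paddle','lever_grip','flap_bar'])
c=snap('top');pts(c,['lever_grip'])
rows([(.637,-.015,.27,-2),(.637,-.015,.192,-2)])
E
```

```text
[ 0.00654515 -0.20516396 -0.65291446] [ 0.54764463 -0.10525685  0.28249011]
catch_paddle [([0.551, -0.1266, 0.0981], 0.69)]
lever_grip [([0.6375, -0.0337, 0.1879], 0.76)]
flap_bar [([0.5274, 0.1325, 0.1253], 0.75), ([0.3063, -0.2847, 0.001], 0.75)]
lever_grip [([0.638, -0.034, 0.1844], 0.72)]
from [ 0.5462 -0.1036  0.2788] t 8.9833
-87 92 9 -0.1 -0.2 89.8; -88 92 87 -0.1 -0.2 89.8;
```

Call:
move_arm(series="-87 92 0 0 0 90;-87 92 0 0 0 90;-87 92 0 0 0 90;-87 92 0 0 0 90;-87 92 0 0 0 90;-87 92 0 0 0 90;-87 92 0 0 0 90;-87 92 0 0 0 90", jaw=1)

```text
time: 9.65
position: [0.6367, -0.015, 0.2773]
tool_rot: [0.495, 0.869, -0.001, -0.003]
ft_force: [-0.2, 0.4, 0.5]
grip_width: 0.0458
grip_force: 0.0
```

```bash
python3 - <<'E'
from h import *
rows([(.637,-.015,.27,-2),(.637,-.015,.189,-2)])
E
```

```text
from [ 0.6367 -0.015   0.2773] t 9.65
-0 0 7 -0.3 -0.1 32.7; -0 1 88 -0.3 -0.1 32.7;
```

Call:
move_arm(series="0 0 0 0 0 33;0 0 0 0 0 33;0 0 0 0 0 33;0 0 0 0 0 33;0 0 0 0 0 33;0 0 0 0 0 33;0 0 30 0 0 33;0 0 30 0 0 33")

```text
time: 10.32
position: [0.6342, -0.0148, 0.2445]
tool_rot: [0.719, 0.696, -0.004, -0.005]
ft_force: [-0.4, 0.2, -2.0]
grip_width: 0.0865
grip_force: 0.0
```

```bash
python3 - <<'E'
from h import *
c=snap('top','pics/t5.png');pts(c,['lever_grip'])
cv2.imwrite('pics/s5c.png',cv2.resize(snap('side')['img'][120:300,180:400,::-1],None,fx=3.5,fy=3.3))
rows([(.637,-.015,.190,-2)])
E
```

```text
lever_grip []
from [ 0.6373 -0.0151  0.2496] t 10.4667
0 -0 60 -0.2 -0.0 0.1;
```

View pics/s5c.png

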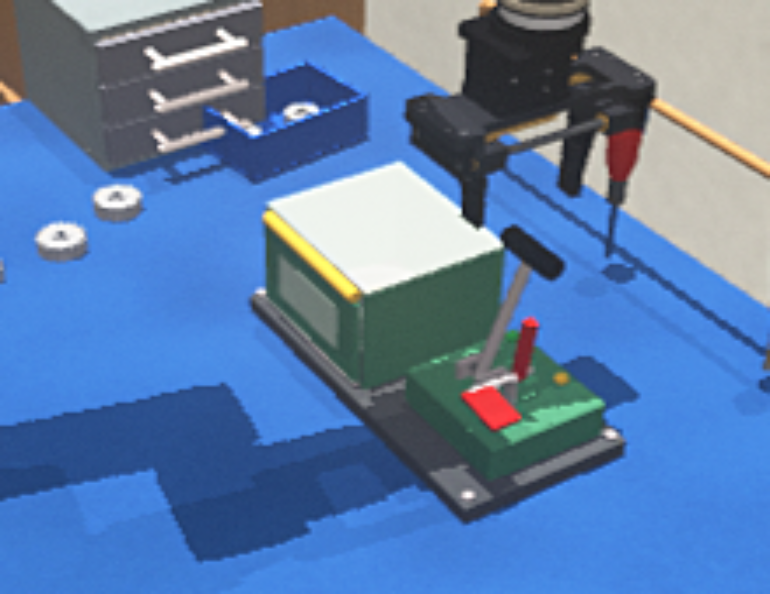

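Catch is fully over (paddle level at (490,408), arm upright at (527,348)). The open fingers are above the handle at (532,250). I'll descend and close.

Call:
move_arm(series="0 0 20 0 0 0;0 0 40 0 0 0;0 0 59 0 0 0;0 0 59 0 0 0;0 0 59 0 0 0")

```text
time: 10.88
position: [0.6377, -0.0151, 0.1916]
tool_rot: [0.719, 0.695, -0.0, -0.0]
ft_force: [-0.2, -0.2, 0.6]
grip_width: 0.0873
grip_force: 0.0
```

Call:
move_arm(series="0 0 0 0 0 0;0 0 0 0 0 0;0 0 0 0 0 0;0 0 0 0 0 0;0 0 0 0 0 0;0 0 0 0 0 0;0 0 0 0 0 0;0 0 0 0 0 0", jaw=0, newtons=25)

```text
time: 11.55
position: [0.6378, -0.0151, 0.1916]
tool_rot: [0.719, 0.695, -0.0, -0.0]
ft_force: [0.3, 1.4, 0.5]
grip_width: 0.0414
grip_force: 0.0
```

```bash
python3 - <<'E'
from h import *
o=robot.get_obs();p=o['position'];print(o['grip_width'],o['grip_force'],o['ft_force'])
print(p)
cx,cz=.597-.0028,.070
a0=np.arctan2(p[0]-cx,p[2]-.003-cz);print('lean',a0)
t=[]
for th in np.linspace(0,.9,10)[1:]:
    a=.35-th
    t.append((p[0]+.125*(np.sin(a)-np.sin(.35)),p[1]+.033*.125*(np.sin(.35)-np.sin(a)),p[2]+.125*(np.cos(a)-np.cos(.35)),-2))
rows(t)
E
```

```text
0.041418544162887046 0.0 [0.3095118  1.42850538 0.51215303]
[ 0.63776483 -0.01507952  0.19155419]
lean 0.35215068119794823
from [ 0.6378 -0.0151  0.1916] t 11.55
-0 -12 -4 -0.0 -0.0 0.0; -0 -24 -6 -0.0 -0.0 0.0; -0 -37 -7 -0.0 -0.0 0.0; -0 -49 -7 -0.0 -0.0 0.0; -0 -62 -6 -0.0 -0.0 0.0; -0 -74 -4 -0.0 -0.0 0.0; -0 -86 0 -0.0 -0.0 0.0; -0 -97 5 -0.0 -0.0 0.0; -0 -108 11 -0.0 -0.0 0.0;
```

Still closing; wait, then pull partway.

Call:
move_arm(series="0 0 0 0 0 0;0 0 0 0 0 0;0 0 0 0 0 0;0 0 0 0 0 0;0 0 0 0 0 0;0 0 0 0 0 0")

```text
time: 12.05
position: [0.6379, -0.0151, 0.1915]
tool_rot: [0.719, 0.695, 0.0, 0.0]
ft_force: [0.9, -0.3, -0.6]
grip_width: 0.0213
grip_force: 25.0
```

Call:
move_arm(series="0 -8 -3 0 0 0;0 -16 -5 0 0 0;0 -24 -6 0 0 0;0 -37 -7 0 0 0;0 -49 -7 0 0 0;0 -62 -6 0 0 0;0 -62 -6 0 0 0")

```text
time: 12.63
position: [0.5788, -0.0135, 0.2015]
tool_rot: [0.719, 0.695, 0.004, 0.005]
ft_force: [5.2, 0.3, 6.5]
grip_width: 0.0212
grip_force: 25.0
```

```bash
python3 - <<'E'
from h import *
o=robot.get_obs();p=o['position'];print(o['grip_width'],o['grip_force'],o['ft_force'],p)
c=snap('side');pts(c,['lever_grip'])
cv2.imwrite('pics/s6c.png',cv2.resize(c['img'][120:300,180:400,::-1],None,fx=3.5,fy=3.3))
E
```

```text
0.02117423164811945 25.02214640378952 [5.1766477  0.34383773 6.52959027] [ 0.57880328 -0.01348922  0.20150436]
lever_grip [([0.5776, -0.0317, 0.1943], 0.73), ([0.5966, 0.0576, 0.0017], 0.42)]
```

View pics/s6c.png

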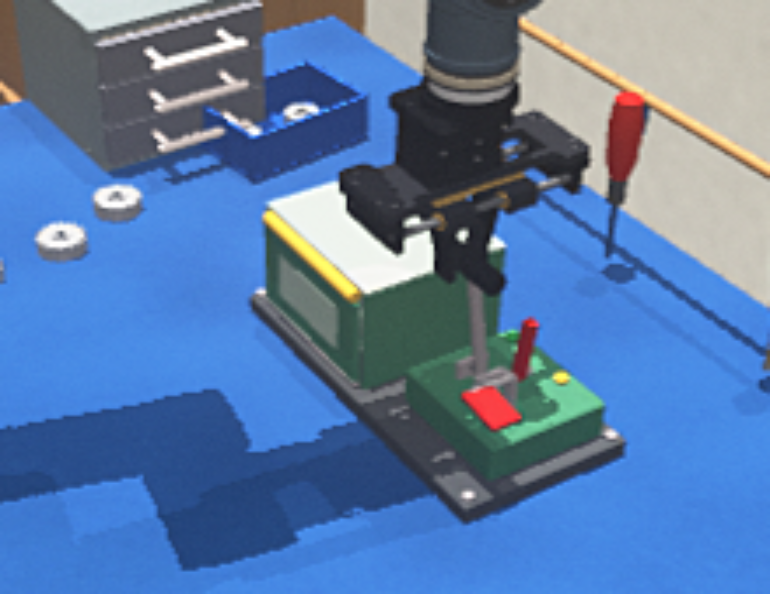

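The handle is held between the fingers and the lever is about halfway. Continue to the stop.

Call:
move_arm(series="0 -8 2 0 0 0;0 -16 4 0 0 0;0 -24 7 0 0 0;0 -35 12 0 0 0;0 -43 16 0 0 0;0 -49 20 0 0 0;0 -51 21 0 0 0;0 -51 21 0 0 0", newtons=35)

```text
time: 13.4
position: [0.5304, -0.0123, 0.1803]
tool_rot: [0.719, 0.695, 0.005, 0.007]
ft_force: [7.6, 1.9, 9.3]
grip_width: 0.0211
grip_force: 35.1
```

Call:
move_arm(series="0 0 0 0 0 0;0 0 0 0 0 0;0 0 0 0 0 0;0 0 0 0 0 0;0 0 0 0 0 0;0 0 0 0 0 0;0 0 0 0 0 0;0 0 0 0 0 0")

```text
time: 14.07
position: [0.5307, -0.0123, 0.1804]
tool_rot: [0.719, 0.695, 0.005, 0.007]
ft_force: [6.0, 0.5, 8.4]
grip_width: 0.0214
grip_force: 35.1
```

```bash
python3 - <<'E'
from h import *
o=robot.get_obs();p=o['position'];print(o['grip_width'],o['grip_force'],o['ft_force'],p)
print('lever',.35-np.arctan2(p[0]-.5942,p[2]-.003-.07))
c=snap('side');pts(c,['lever_grip','catch_paddle','flap_bar'])
cv2.imwrite('pics/s7c.png',cv2.resize(c['img'][120:300,180:400,::-1],None,fx=3.5,fy=3.3))
E
```

```text
0.021418378816870188 35.096640195697546 [5.99825568 0.49470946 8.40251082] [ 0.53067827 -0.01229822  0.18044259]
lever 0.8839353103372697
lever_grip [([0.5291, -0.031, 0.1798], 0.46), ([0.5277, 0.1359, 0.0287], 0.33)]
catch_paddle [([0.5483, -0.1282, 0.1], 0.63), ([0.6002, -0.4106, 0.0002], 0.36)]
flap_bar [([0.5308, 0.1314, 0.1237], 0.66)]
```

View pics/s7c.png

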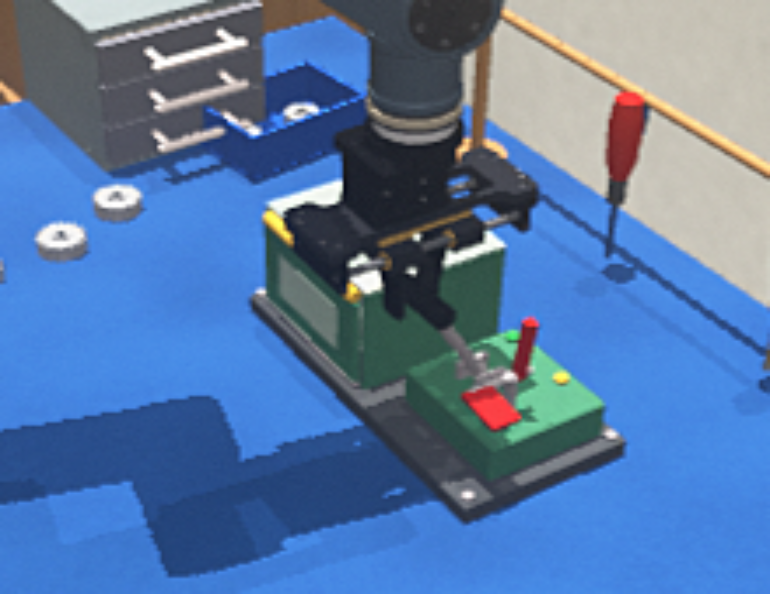

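The lever is at about 0.88 rad and gripped at 35 N. The flap is shut (bar at (280,228) to (352,292)) and the catch is level at (490,408). Handing in.

```bash
python3 -c "
from rig import robot
print(robot.hand_in())"
```

```text
the job is handed in; nothing more can be done
None
```

I handed the job in with the flap shut, the catch flipped and the lever held at about 0.88 of 0.9 rad with a 35 N grip, about 14 s into the 51 s allowed; the gears and bottle weren't touched, and the hand-in gave no verdict.

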